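# Eddy-current check of a pump vane

### The job

First turn the kit jar in its round nest until its code patch squarely faces the code reader, which calls up the test. Then take the one untested vane (plain top, no green paint) from the rack, ease it foot first down through the slot of the test coil without forcing it until its yellow line is level with the coil's top, and finish still holding it there with the gripper, upright, still, clear of the bench and not pressed against the coil while it measures. Leave the jar standing in its nest with its patch facing the reader, and leave the two tested vanes and the other things on the bench where they are.

Things in the scene. Friction and masses are not known exactly. Their poses are not given: they have to be found in the camera images.
- jar: Kit jar, loose, about 220 g: white body 50 mm diameter, 70 mm tall, with a black screw lid 48 mm diameter, 20 mm tall, fast on it (90 mm in all). Origin at the centre of its underside, z up; code patch on its +x side. A white line on the lid runs from its centre to the rim above the patch. Stands on the reader's base plate inside the nest, all but centred, and turns easily there.
- jar_mark (a point): Centre of the jar's code patch (orange and black squares, 24 mm), on the jar's wall, 25 mm from the jar's axis and 38 mm above its underside.
- reader: Code reader, fixed: base plate 185 x 80 x 8 mm with a black ring (nest for the jar, 55 mm inside, 66 mm outside, 7 mm tall) and a grey head on a bracket. Origin on the bench under the nest's centre, z up. The head (x 86 to 142 mm, 50 mm wide, top 93 mm up) looks along -x at the nest. It reads a patch on its side of the jar, centre within 7 mm of its x axis (about 15 degrees of turn).
- reader_window (a point): Centre of the reader's round lens, 84 mm from the nest's axis, 46 mm above the bench.
- vane: The untested vane: plain steel plate, loose, about 0.43 kg, 40 mm wide (its x), 10 mm thick (its y), 140 mm tall (its z, up). Origin at the centre of its foot. A yellow line runs round it 92 mm above the foot; grip it above the line, across the 10 mm. No green paint on top. Stands upright in one of the rack's three slots, foot 6 mm above the bench.
- vane_line (a point): Centre of the vane at its yellow line, 92 mm above the foot.
- tested_a: Vane already tested: same size, line and frame as the untested one, top 12 mm painted green. Stands in another slot of the rack; leave it.
- tested_b: The second tested vane, green top, same size and frame, in the third slot; leave it.
- rack: White plastic rack, fixed: block 70 mm (x) x 176 mm (y) x 40 mm tall, three slots 56 mm apart along its y, each 43 x 13 mm and 34 mm deep (slot floor 6 mm above the bench). Origin at the centre of its underside. The vanes stand in it with their 40 mm width along its x.
- coil: Test coil, fixed: dark block 108 x 86 mm on two legs (124 mm over them along x), underside 65 mm, top 110 mm above the bench, open below. A slot runs straight down through it, 42 mm along its x by 12 mm along its y: 2 mm more than the vane. At the top an orange lead-in, 4 mm deep, widens it by 4 mm on every side. Origin on the bench under the slot's centre, z up.
- coil_mouth (a point): Centre of the slot at the level of the coil's top face, 110 mm above the bench; axes as the coil's. When the vane's line is here its foot is 18 mm above the bench.
- valve: Cast valve body, round, 100 mm diameter and 55 mm tall, with a stub to one side; loose bystander. Origin at the centre of its underside.
- bellows_a: Black ribbed rubber bellows lying on the bench, 150 mm long, 45 mm diameter; loose bystander. Origin under its middle, x along it.
- bellows_b: A second such bellows, nearer the robot; loose bystander.
- wrench: Steel spanner lying flat, 180 mm long, 8 mm thick; loose bystander. Origin under its middle, x along it.
- bush_ring: Brass ring lying flat, 60 mm diameter, 12 mm tall; loose bystander. Origin at the centre of its underside.
There are look-alikes about, which are no part of the job. Leave any red look-alike of the jar alone.

How it is judged (in metres and radians):
On the way, in this order (a step that is already met when the one before it is completed fails the run):
1. the jar, upright in its nest, faces the reader with its code patch (x of jar_mark in the frame of reader above 0.018 m and y of jar_mark in the frame of reader between -0.007 and 0.007 m and height (world z) of jar below 0.013 m and angle between jar's own z axis and vertical below 0.1 rad), for 0.3 s.
2. the untested vane is lifted out of the rack (height (world z) of vane above 0.045 m and contact force between vane and the fingers above 2 N), for 0.1 s.
3. the vane stands in the coil's slot with its line level with the coil's top (z of vane_line in the frame of coil_mouth between -0.006 and 0.006 m and horizontal distance between vane_line and coil_mouth below 0.005 m and angle between the x axis of vane and the x axis of coil, either way round below 0.12 rad and contact force between vane and the fingers above 2 N), for 0.3 s.
At the end, for the whole second after the job is handed in: Gripper holds the vane (over 2 N) at rest and upright (0.08 rad) in the coil's slot, line within 6 mm of the coil's top, foot off the bench, under 12 N on the coil, gripper not leaning on it; jar let go, upright in its nest, patch within 7 mm of the reader's line of sight and facing it (all of step 1 and all of step 3 and angle between vane's own z axis and vertical below 0.08 rad and height (world z) of vane above 0.008 m and contact force between vane and coil below 12 N and contact force between each of the arm, the fingers and coil below 2 N and linear speed of vane below 0.02 m/s and contact force between jar and the fingers below 0.1 N); the arm keeps its last pose, push and grip.
It fails at once if the vane is forced against the coil (over 30 N) (contact force between vane and coil above 30 N).
It fails at once if the jar is tipped over or taken out of its nest (angle between jar's own z axis and vertical above 0.5 rad or horizontal distance between jar and reader above 0.02 m).
It fails at once if a tested vane is moved from its slot (distance of any of tested_a, tested_b from where it was at the start of the episode above 0.02 m).
It fails at once if a bystander on the bench is shoved by more than 30 mm (distance of any of valve, bellows_a, bellows_b, wrench, bush_ring from where it was at the start of the episode above 0.03 m).
It also fails if it takes over 72 s, if anything falls off the work surface, if the arm or the gripper's body presses on something with over 40 N, if the wrist force passes 120 N, or if a joint passes its speed limit or range.

### The arm

A 6-joint arm with a two-finger parallel gripper is mounted at the origin on the work surface. World frame = base frame: x ahead of the robot, y to its left, z up, the work surface at z = 0. Lengths are in m, angles in degrees, forces in N, time in s.
With the tool pointing down it reaches from about 0.3 to 0.75 m from the base axis. Payload 8.5 kg.
Tool frame: the origin (TCP) lies midway between the tips of the shut fingers; the grasp point (between the pads) lies 19 mm behind it; z points along the fingers, y is the line along which they close (so a half turn about z gives the same grasp; the last joint's range is limited). The gripper opens to 85 mm and grips with 20 to 120 N. Pads are 22 mm wide; open, the fingers measure 114 mm over their backs; the gripper's body (76 mm by 85 mm) begins 54 mm behind the grasp point. The pads swing forward as they close: fully open they stand 13 mm farther back than shut.
Start: joints at [-86.878, 21.807, 74.336, -0, 83.858, -12.336], TCP at [0.147, -0.53, 0.231] pointing down, gripper open.
Joint ranges: [-178.18, 178.18], [-50.72, 133.34], [12.68, 142.11], [-81.47, 261.47], [9.98, 163.14], [-165.26, 165.26]. Speed limits (degrees/s): [136.94, 136.94, 180, 180, 180, 180].

### API

Orientations are given as a 3x3 rotation matrix whose columns are the frame's x, y, z axes.
In Python, from rig import env, get_image, close_job gives the robot as it stands.
- The arm moves only by the tool step_arm, never from a script. Its argument "targets" is a list of rows, each a list of 2 entries, a list of its own where there are three numbers: the shift along the tool's x, y, z as a fraction of full scale, then the turn, a rotation vector about the tool's x, y, z as a fraction of full scale. In form: [[[x, y, z], [wx, wy, wz]], ...]. A call has 1 to 10 rows; each row is the pose to reach, as a shift and turn from the pose commanded when the call began, along the tool's axes at that moment; what a row does not reach only later rows make up. Full scale, the value 1, is 0.3 m for a shift and 45 degrees for a turn. A row lasts 1/12 s, in which the tool goes at most 41.7 mm and 7.16 degrees, less where a joint would pass 70% of its speed; a pose out of reach is approached as far as the arm can. A call with a number of a shift or a turn outside -1 to 1 is refused whole. A call with a gripper value outside its range is refused whole. "jaw" is the finger opening in mm, from 0 to 85.4, set as the call begins (left out, the last holds). The fingers move at their own pace and stop on an object; "grip_force" is the grip in N (left out, the last holds). Time passes only in rows, so rows that repeat a pose let the fingers close. It gives the time, the measured TCP pose, the force, the opening and the grip force at its end, in the units of the state.
- env.observe(): the state, without advancing time (a new reading comes with each control period).
- get_image(name): name is "side" or "top"; returns a dict with "img" (420x560x3 uint8, red, green, blue), "z_map" (420x560 float32, m along the optical axis (not along the pixel's ray), 0 where there is no reading), "intrinsics" (3x3 intrinsics, pixels), "D" ([k1, k2, p1, p2, k3] as OpenCV has them; the pictures are not rectified), "rvec" (rotation vector, rad) and "tvec" (3), from world to camera coordinates, as OpenCV has them. Camera axes: x right, y down, z forward; pixel columns grow to the right and rows downward; lengths in m; the calibration is good to about 2 mm. A picture is of the moment at which its call begins.
- close_job(): hands the job in; it is judged then, once.
The state is a dict: "time_s": time; "q": joint angles; "qvel": joint speeds; "joint_efforts": joint torques, N m; "position": TCP position; "tool_rot": TCP orientation; "ft_force": force on the tool from outside, world axes, zero at the start; "wrist_torque": the same for the moment, N m; "grip_width": finger opening in m; "gripper_force": force on a finger pad.
Only numpy, scipy, OpenCV 4.12 (cv2) and the standard library are available. Lean on these libraries where they do the work, as an engineer would, in place of code of your own. Each camera call takes 0.05 s, during which the arm holds its last target. There are 200 camera calls.

## Working session

There is one attempt and no reset: what is moved stays moved. The work goes in short steps, Python scripts to look and compute and a tool call to move; the robot and the scene stay as the last step left them, time stands still between calls to the robot, and variables do not carry over. Pictures are saved under pics/ and viewed, at most 10 in all, crops included, and the job is handed in when it is done.

Besides the shell and the picture viewer there is one more tool, called after "Emit:" as a command line: name --argument value ..., lists and objects as JSON in quotes. step_arm: Moves the arm, as the interface text tells. Its arguments: {"type":"object","properties":{"targets":{"type":"array","items":{"type":"array"}},"jaw":{"type":"number"},"grip_force":{"type":"number"}},"required":["targets"]}

```bash
ls; mkdir -p pics
cat > h.py <<'E'
import numpy as np, cv2
from rig import env, get_image, close_job
def snap(n):
    d=get_image(n); np.savez(f'pics/{n}.npz',**d); return d
def cam(d):
    R,_=cv2.Rodrigues(np.array(d["rvec"],float)); t=np.array(d["tvec"],float).ravel(); return R,t
def und(d,px):
    return cv2.undistortPoints(np.array(px,float).reshape(-1,1,2),np.array(d["intrinsics"],float),np.array(d["D"],float)).reshape(-1,2)
def plane(d,px,z):
    R,t=cam(d); n=und(d,px); r=np.c_[n,np.ones(len(n))]@R; C=-R.T@t
    return C+r*((z-C[2])/r[:,2])[:,None]
def depth(d,px):
    R,t=cam(d); n=und(d,px); px=np.array(px).reshape(-1,2).astype(int); Z=d["z_map"][px[:,1],px[:,0]]
    return (np.c_[n,np.ones(len(n))]*Z[:,None]-t)@R
def proj(d,P):
    return cv2.projectPoints(np.array(P,float).reshape(-1,3),np.array(d["rvec"],float),np.array(d["tvec"],float),np.array(d["intrinsics"],float),np.array(d["D"],float))[0].reshape(-1,2)
def world(d):
    h,w=d["z_map"].shape; u,v=np.meshgrid(np.arange(w),np.arange(h)); 
    P=depth(d,np.c_[u.ravel(),v.ravel()]).reshape(h,w,3); P[d["z_map"]==0]=np.nan; return P
E
python3 - <<'E'
from h import *
for n in("side","top"):
    d=snap(n); R,t=cam(d); print(n,-R.T@t,d["intrinsics"][0][0])
    cv2.imwrite(f'pics/{n}0.png',cv2.resize(d["img"][:,:,::-1],(800,600),interpolation=cv2.INTER_CUBIC))
print(env.observe())
E
```

```text
pics
side [ 0.4014133  -0.84599009  0.82214873] 510.38624980224995
top [4.82569142e-01 1.21409357e-04 1.51914298e+00] 494.43131497701586
{'time_s': 0.1, 'q': array([-8.68797096e+01,  2.18367688e+01,  7.43789451e+01, -1.07603246e-03,
        8.38590853e+01, -1.23383686e+01]), 'qvel': array([ 0.01928187, -0.12105348, -0.04969277, -0.02324691,  0.02263715,
        0.00846297]), 'joint_efforts': array([ 3.31759133e-03, -4.49216723e+01, -2.31656313e+01, -1.67200919e-04,
        3.67622415e-03, -1.19689585e-05]), 'position': array([ 0.14655291, -0.5298395 ,  0.23078554]), 'tool_rot': array([[ 9.63822498e-01,  2.66544901e-01, -8.97058974e-05],
       [ 2.66544789e-01, -9.63821653e-01,  1.30253907e-03],
       [ 2.60724661e-04, -1.27932710e-03, -9.99999148e-01]]), 'ft_force': array([-0.4186962 ,  0.7504364 , -0.45950455]), 'wrist_torque': array([-0.00099959, -0.00729155, -0.05922828]), 'gripper_force': 0.0, 'grip_width': 0.0849898688675314}
```

View pics/side0.png

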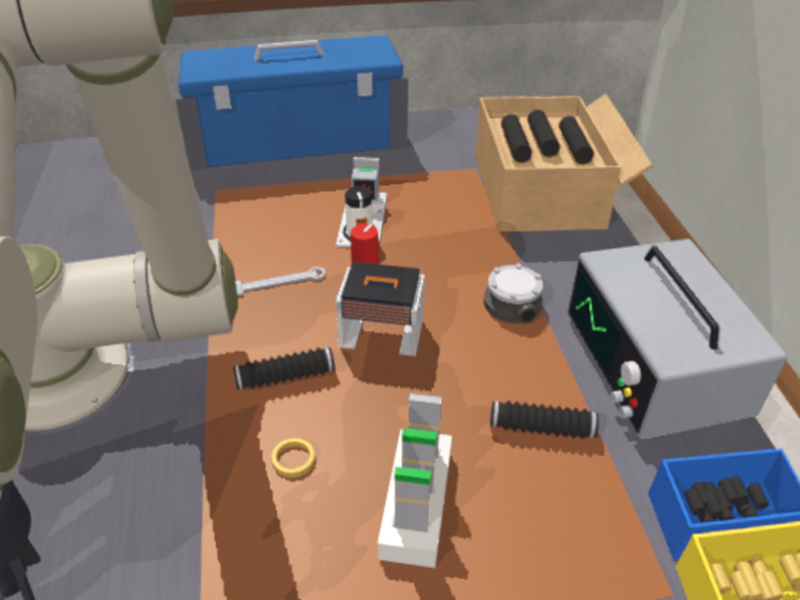

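View pics/top0.png

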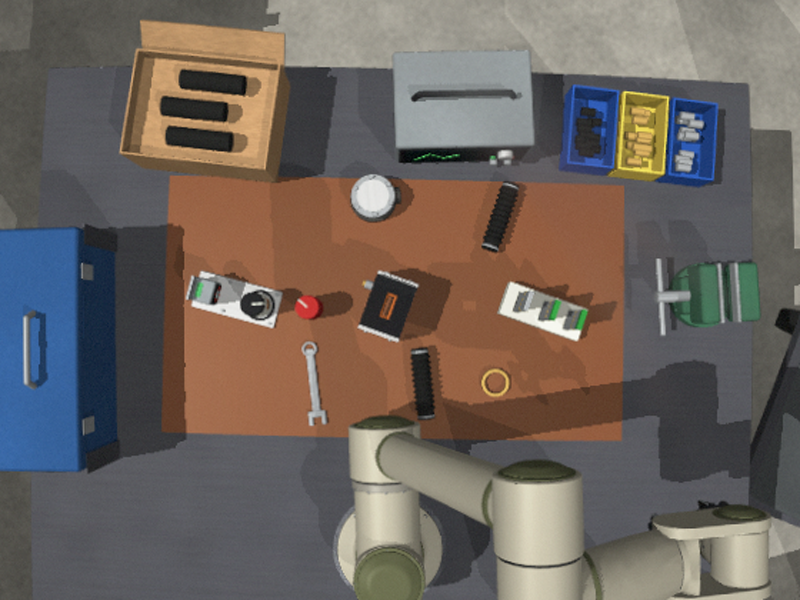

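The top view (800x600 scale) shows these things:
- **Jar candidates:** the black-lidded kit jar at (257,303), and the red look-alike at (308,307), which is not it.
- **Vane candidates:** the plain top at (524,300), and green tops at (553,308) and (575,318), which are not it.
- **Coil and reader:** the coil slot is at (389,306) and the reader head at (207,290).

Next I'll measure them.

```bash
cat > meas.py <<'E'
from h import *
d=dict(np.load('pics/top.npz')); P=world(d); hsv=cv2.cvtColor(d["img"],cv2.COLOR_RGB2HSV); H,S,V=[hsv[...,i].astype(int) for i in range(3)]
X,Y,Z=P[...,0],P[...,1],P[...,2]
uu,vv=np.meshgrid(np.arange(560),np.arange(420))
def roi(u0,u1,v0,v1): return (uu>u0*.7)&(uu<u1*.7)&(vv>v0*.7)&(vv<v1*.7)
def rep(n,m,z):
    m=m.astype(np.uint8); c,l,s,_=cv2.connectedComponentsWithStats(m)
    m=(l==1+np.argmax(s[1:,4]))
    px=np.c_[uu[m],vv[m]]; W=plane(d,px,z)[:,:2]
    (cx,cy),(w,h),a=cv2.minAreaRect((W*1000).astype(np.float32))
    _,ev=np.linalg.eigh(np.cov(W.T)); e=ev[:,1]
    print(n,len(px),'rect',round(cx,1),round(cy,1),round(w,1),round(h,1),round(a,1),'mean',W.mean(0).round(4),'pca',np.degrees(np.arctan2(e[1],e[0])).round(1),'z',np.nanmedian(Z[m]).round(4)); return m
print('bench z',np.nanmedian(Z[roi(320,360,400,430)]))
lid=rep('lid',roi(235,280,280,330)&(Z>.08),.098)
rep('lidline',lid&(V>110)&(S<80),.098)
rep('head',roi(180,240,270,320)&(Z>.075),.093)
rep('plate',roi(180,290,265,335)&(Z>.003)&(Z<.02)&(V>120)&(S<60),.008)
rep('rack',roi(490,600,270,350)&(Z>.03)&(Z<.05),.04)
rep('coil',roi(350,430,260,350)&(Z>.098),.11)
rep('slot',roi(350,430,260,350)&(H<20)&(S>140)&(V>130)&(Z>.09),.11)
rep('slotfill',roi(350,430,260,350)&(H<20)&(S>140)&(V>130),.11)
rep('vane',roi(505,540,280,320)&(Z>.12),.146)
g=(H>45)&(H<75)&(S>120)&(Z>.12)
rep('ga',g&roi(530,565,290,330),.146); rep('gb',g&roi(565,600,290,340),.146)
rep('red',roi(290,330,285,330)&(Z>.05),.09)
for n,b in (('valve',(340,410,170,230)),('bell_a',(475,525,175,260)),('bell_b',(400,440,340,425))): rep(n,roi(*b)&(Z>.02),.04)
a=d["img"][:,:,::-1][180:250,125:215]; b=d["img"][:,:,::-1][180:250,340:430]
cv2.imwrite('pics/crop1.png',cv2.resize(np.vstack([np.hstack([a,b])]),(800,312),interpolation=cv2.INTER_CUBIC))
E
python3 meas.py
```

```text
bench z 0.0007879588382050407
lid 235 rect 518.4 285.2 46.2 49.5 1.2 mean [0.5183 0.2851] pca 82.7 z 0.097
lidline 20 rect 521.5 273.6 5.8 26.1 1.2 mean [0.5209 0.2745] pca 97.4 z 0.0974
head 168 rect 544.2 393.5 54.3 49.6 73.1 mean [0.547 0.398] pca 75.0 z 0.0787
plate 733 rect 532.1 337.5 183.5 81.6 76.3 mean [0.53   0.3364] pca 73.6 z 0.0077
rack 881 rect 518.1 -316.0 177.0 70.9 72.0 mean [ 0.5184 -0.305 ] pca 69.6 z 0.0396
coil 1140 rect 519.8 12.4 86.6 121.9 71.6 mean [0.5199 0.0128] pca 162.3 z 0.109
slot 39 rect 520.9 10.7 17.6 49.3 70.2 mean [0.5203 0.0073] pca 160.6 z 0.1076
slotfill 87 rect 600.3 -31.6 20.1 74.4 1.2 mean [ 0.6034 -0.037 ] pca 85.6 z 0.0004
vane 72 rect 535.2 -261.4 13.4 41.8 72.2 mean [ 0.5348 -0.2615] pca 159.0 z 0.1446
ga 53 rect 519.1 -314.8 10.7 39.1 72.1 mean [ 0.519  -0.3151] pca 162.0 z 0.1452
gb 58 rect 501.5 -369.0 11.7 37.5 72.0 mean [ 0.5018 -0.3689] pca 160.0 z 0.1457
red 243 rect 515.1 174.6 46.3 52.2 1.2 mean [0.5149 0.175 ] pca 74.2 z 0.0881
valve 806 rect 752.3 42.9 107.0 91.5 72.6 mean [0.7542 0.0465] pca 91.4 z 0.0494
bell_a 631 rect 717.8 -222.1 43.2 154.2 72.4 mean [ 0.7179 -0.2218] pca 161.6 z 0.0376
bell_b 621 rect 361.5 -63.2 148.2 42.2 8.3 mean [ 0.3617 -0.063 ] pca -173.1 z 0.0374
```

View pics/crop1.png

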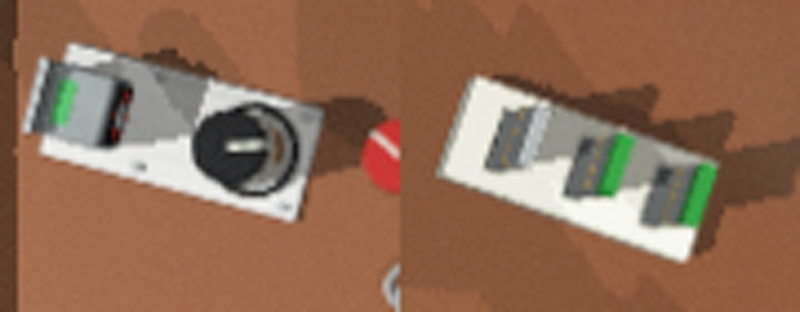

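The crop shows the kit jar's black lid with its white line pointing right, toward -y. The red look-alike is separate, further right. The plain-topped vane is the leftmost one in the rack (+y end), and the other two are green. The measured sizes match the given ones. Moving toward the jar while I refine its line.

Emit:
step_arm --targets '[[[0.64,-0.763,0],[0,0,0]],[[0.64,-0.763,0],[0,0,0]],[[0.64,-0.763,0],[0,0,0]],[[0.64,-0.763,0],[0,0,0]],[[0.64,-0.763,0],[0,0,0]],[[0.64,-0.763,0],[0,0,0]],[[0.64,-0.763,0],[0,0,0]],[[0.64,-0.763,0],[0,0,0]]]' --jaw 85 --grip_force 30

```text
time_s: 0.77
position: [0.2715, -0.2532, 0.2312]
tool_rot: [[0.963, 0.27, 0.0], [0.27, -0.963, 0.002], [0.001, -0.002, -1.0]]
ft_force: [1.0, -0.3, 0.0]
grip_width: 0.0853
gripper_force: 0.0
```

Emit:
step_arm --targets '[[[0.64,-0.763,0],[0,0,0]],[[0.64,-0.763,0],[0,0,0]],[[0.64,-0.763,0],[0,0,0]],[[0.64,-0.763,0],[0,0,0]],[[0.64,-0.763,0],[0,0,0]],[[0.64,-0.763,0],[0,0,0]],[[0.64,-0.763,0],[0,0,0]],[[0.64,-0.763,0],[0,0,0]]]'

```text
time_s: 1.43
position: [0.3958, 0.0181, 0.2312]
tool_rot: [[0.962, 0.272, 0.0], [0.272, -0.962, 0.001], [0.001, -0.001, -1.0]]
ft_force: [-0.9, -0.9, -0.4]
grip_width: 0.0851
gripper_force: 0.0
```

Run:
```python
from h import *
c=np.array([.5183,.2851])
for n in('top','side'):
    d=dict(np.load(f'pics/{n}.npz')); g=cv2.cvtColor(d["img"],cv2.COLOR_RGB2GRAY).astype(float)
    # sample lid plane polar
    best=[]
    uu,vv=np.meshgrid(np.arange(560),np.arange(420))
    W=plane(d,np.c_[uu.ravel(),vv.ravel()],.098)[:,:2].reshape(420,560,2)-c
    r=np.linalg.norm(W,axis=2); m=(r>.008)&(r<.021)
    w=np.clip(g-90,0,None)*m; print(n,m.sum(),(w>0).sum(),g[m].min(),g[m].max())
    mm=(W*w[...,None]).sum((0,1))/w.sum(); print('angle',np.degrees(np.arctan2(mm[1],mm[0])),mm)
d=dict(np.load('pics/side.npz')); P=world(d); Z=P[...,2]
m=(np.abs(P[...,:2]-c).max(-1)<.04)&(Z>.093)&(Z<.104)
q=P[m][:,:2]; print('side lid',len(q),(q.min(0)+q.max(0))/2,q.max(0)-q.min(0))
hsv=cv2.cvtColor(d["img"],cv2.COLOR_RGB2HSV); p=(np.linalg.norm(P[...,:2]-c,axis=-1)<.033)&(Z>.02)&(Z<.07)&(hsv[...,1]>120)&(hsv[...,0]<25)
print('patch',p.sum(),np.median(P[p],axis=0), np.degrees(np.arctan2(*(np.median(P[p],axis=0)[:2]-c)[::-1])))
```

```text
top 140 13 31.0 200.0
angle -78.18819697422843 [ 0.0028991  -0.01386293]
side 98 11 47.0 224.0
angle -82.50298416008873 [ 0.00180416 -0.01370947]
side lid 168 [0.51737721 0.28740046] [0.04765881 0.05200868]
patch 32 [0.5215917  0.26479759 0.0489574 ] -80.79059019356197
```

Emit:
step_arm --targets '[[[0.635,-0.748,0],[0,0,0]],[[0.635,-0.748,0],[0,0,0]],[[0.635,-0.748,0],[0,0,0]],[[0.635,-0.748,0],[0,0,0]],[[0.635,-0.748,0],[0,0,0]],[[0.635,-0.748,0],[0,0,0]],[[0.635,-0.748,0],[0,0,0]],[[0.635,-0.748,0],[0,0,0]],[[0.635,-0.748,0],[0,0,0]],[[0.635,-0.748,0],[0,0,0]]]'

```text
time_s: 2.27
position: [0.5184, 0.2797, 0.2308]
tool_rot: [[0.964, 0.266, -0.001], [0.266, -0.964, -0.001], [-0.001, 0.0, -1.0]]
ft_force: [-0.4, -0.8, 0.0]
grip_width: 0.0849
gripper_force: 0.0
```

Emit:
step_arm --targets '[[[0,0,0.08],[0,0,0]],[[0,0,0.16],[0,0,0]],[[0,0,0.24],[0,0,0]],[[0,0,0.32],[0,0,0]],[[0,0,0.4],[0,0,0]],[[0,0,0.45],[0,0,0]],[[0,0,0.5],[0,0,0]],[[0,0,0.54],[0,0,0]],[[0,0,0.54],[0,0,0]]]'

```text
time_s: 3.02
position: [0.5174, 0.2785, 0.0676]
tool_rot: [[0.964, 0.265, -0.004], [0.265, -0.964, -0.001], [-0.004, 0.0, -1.0]]
ft_force: [-0.8, -0.2, -1.0]
grip_width: 0.0851
gripper_force: 0.0
```

```bash
python3 -c "
from h import *
o=env.observe();print(o['position'],o['q'].round(1),o['ft_force'].round(1))"
```

```text
[0.51738037 0.27845436 0.06761686] [16.8 34.8 81.2 -0.  64.3 91.4] [-0.8 -0.2 -1. ]
```

Emit:
step_arm --targets '[[[0.009,-0.023,0],[0,0,0]],[[0.009,-0.023,0],[0,0,0]],[[0.009,-0.023,0],[0,0,0]]]'

```text
time_s: 3.27
position: [0.5198, 0.288, 0.0705]
tool_rot: [[0.964, 0.267, 0.002], [0.267, -0.964, 0.001], [0.002, -0.0, -1.0]]
ft_force: [-0.1, -1.2, -0.6]
grip_width: 0.0852
gripper_force: 0.0
```

Emit:
step_arm --targets '[[[0,0,0],[0,0,0]],[[0,0,0],[0,0,0]],[[0,0,0],[0,0,0]],[[0,0,0],[0,0,0]],[[0,0,0],[0,0,0]],[[0,0,0],[0,0,0]],[[0,0,0],[0,0,0]],[[0,0,0],[0,0,0]]]' --jaw 40 --grip_force 25

```text
time_s: 3.93
position: [0.5195, 0.2881, 0.0699]
tool_rot: [[0.964, 0.267, 0.001], [0.267, -0.964, 0.0], [0.001, -0.0, -1.0]]
ft_force: [-0.6, 2.0, 5.4]
grip_width: 0.0485
gripper_force: 25.5
```

Emit:
step_arm --targets '[[[0,0,0],[0,0,-0.1]],[[0,0,0],[0,0,-0.22]],[[0,0,0],[0,0,-0.35]],[[0,0,0],[0,0,-0.48]],[[0,0,0],[0,0,-0.61]],[[0,0,0],[0,0,-0.74]],[[0,0,0],[0,0,-0.87]],[[0,0,0],[0,0,-0.87]]]'

```text
time_s: 4.6
position: [0.52, 0.2873, 0.07]
tool_rot: [[0.575, 0.818, 0.002], [0.818, -0.575, -0.001], [0.0, 0.002, -1.0]]
ft_force: [-0.1, -3.1, 5.7]
grip_width: 0.048
gripper_force: 25.4
```

Emit:
step_arm --targets '[[[0,0,0],[0,0,-0.1]],[[0,0,0],[0,0,-0.22]],[[0,0,0],[0,0,-0.35]],[[0,0,0],[0,0,-0.48]],[[0,0,0],[0,0,-0.61]],[[0,0,0],[0,0,-0.74]],[[0,0,0],[0,0,-0.87]],[[0,0,0],[0,0,-0.87]]]'

```text
time_s: 5.27
position: [0.5201, 0.2877, 0.0699]
tool_rot: [[-0.069, 0.998, 0.002], [0.998, 0.069, -0.0], [-0.0, 0.002, -1.0]]
ft_force: [0.4, -0.9, 5.3]
grip_width: 0.0484
gripper_force: 25.4
```

Emit:
step_arm --targets '[[[0,0,0],[0,0,-0.1]],[[0,0,0],[0,0,-0.22]],[[0,0,0],[0,0,-0.35]],[[0,0,0],[0,0,-0.48]],[[0,0,0],[0,0,-0.61]],[[0,0,0],[0,0,-0.74]],[[0,0,0],[0,0,-0.87]],[[0,0,0],[0,0,-0.87]]]'

```text
time_s: 5.93
position: [0.5201, 0.2882, 0.0699]
tool_rot: [[-0.681, 0.732, 0.002], [0.732, 0.681, 0.001], [-0.001, 0.002, -1.0]]
ft_force: [1.8, -0.2, 5.2]
grip_width: 0.0483
gripper_force: 25.4
```

Emit:
step_arm --targets '[[[0,0,0],[0,0,-0.1]],[[0,0,0],[0,0,-0.22]],[[0,0,0],[0,0,-0.35]],[[0,0,0],[0,0,-0.48]],[[0,0,0],[0,0,-0.61]],[[0,0,0],[0,0,-0.74]],[[0,0,0],[0,0,-0.87]],[[0,0,0],[0,0,-0.87]],[[0,0,0],[0,0,-0.87]]]'

```text
time_s: 6.68
position: [0.5199, 0.2884, 0.0699]
tool_rot: [[-0.99, 0.144, 0.002], [0.144, 0.99, 0.001], [-0.002, 0.002, -1.0]]
ft_force: [1.8, 1.9, 6.6]
grip_width: 0.0483
gripper_force: 25.5
```

Emit:
step_arm --targets '[[[0,0,0],[0,0,0]],[[0,0,0],[0,0,0]],[[0,0,0],[0,0,0]],[[0,0,0],[0,0,0]],[[0,0,0],[0,0,0]]]' --jaw 85

```text
time_s: 7.1
position: [0.519, 0.2878, 0.069]
tool_rot: [[-0.99, 0.139, -0.001], [0.139, 0.99, -0.0], [0.001, -0.0, -1.0]]
ft_force: [0.3, 0.8, 0.9]
grip_width: 0.0846
gripper_force: 0.0
```

Emit:
step_arm --targets '[[[0,0,-0.05],[0,0,0]],[[0,0,-0.15],[0,0,0]],[[0,0,-0.27],[0,0,0]],[[0,0,-0.4],[0,0,0]],[[0,0,-0.52],[0,0,0]],[[0,0,-0.6],[0,0,0]]]'

```text
time_s: 7.6
position: [0.5195, 0.288, 0.2532]
tool_rot: [[-0.99, 0.139, 0.004], [0.139, 0.99, 0.001], [-0.004, 0.002, -1.0]]
ft_force: [-0.1, -0.3, -0.4]
grip_width: 0.0852
gripper_force: 0.0
```

Emit:
step_arm --targets '[[[0.03,-0.6,0],[0,0,0.16]],[[0.03,-0.99,0],[0,0,0.32]],[[0.03,-0.99,0],[0,0,0.48]],[[0.03,-0.99,0],[0,0,0.64]],[[0.03,-0.99,0],[0,0,0.8]],[[0.03,-0.99,0],[0,0,0.95]],[[0.03,-0.99,0],[0,0,0.95]],[[0.03,-0.99,0],[0,0,0.95]],[[0.03,-0.99,0],[0,0,0.95]]]'

```text
time_s: 8.35
position: [0.469, -0.0069, 0.2493]
tool_rot: [[-0.63, 0.777, -0.0], [0.777, 0.63, -0.0], [0.0, -0.0, -1.0]]
ft_force: [-0.0, 0.2, -0.0]
grip_width: 0.0848
gripper_force: 0.0
```

Run:
```python
from h import *
for n in("side","top"):
    d=snap(n)
    g=cv2.cvtColor(d["img"],cv2.COLOR_RGB2GRAY).astype(float); P=world(d); Z=P[...,2]; c=np.array([.518,.286])
    q=(np.abs(P[...,:2]-c).max(-1)<.04)&(Z>.09)&(Z<.106); uu,vv=np.meshgrid(np.arange(560),np.arange(420))
    W=plane(d,np.c_[uu.ravel(),vv.ravel()],.098)[:,:2].reshape(420,560,2)
    c=(W[q].min(0)+W[q].max(0))/2; print(n,'lid c',c,np.ptp(W[q],axis=0)); W=W-c; r=np.linalg.norm(W,axis=2); m=(r>.006)&(r<.021)
    w=np.clip(g-100,0,None)*m; mm=(W*w[...,None]).sum((0,1))/w.sum(); print((w>0).sum(),np.degrees(np.arctan2(mm[1],mm[0])),mm)
    if n=='top':
        cv2.imwrite('pics/top1.png',cv2.resize(d["img"][170:260,120:240,::-1],(800,600),interpolation=cv2.INTER_CUBIC))
o=env.observe();print(o['position'],o['q'].round(1),o['tool_rot'].round(3))
```

```text
side lid c [0.5178766  0.27856191] [0.04665164 0.055712  ]
7 75.41028530160402 [0.00328869 0.01263478]
top lid c [0.52121588 0.28245764] [0.0463918  0.04956585]
14 74.42017408831316 [0.00357589 0.01282483]
[ 0.46931124 -0.00442739  0.2493154 ] [-15.1  12.9  84.5   0.   82.7 -54.3] [[-0.633  0.774 -0.   ]
 [ 0.774  0.633  0.   ]
 [ 0.     0.    -1.   ]]
```

View pics/top1.png

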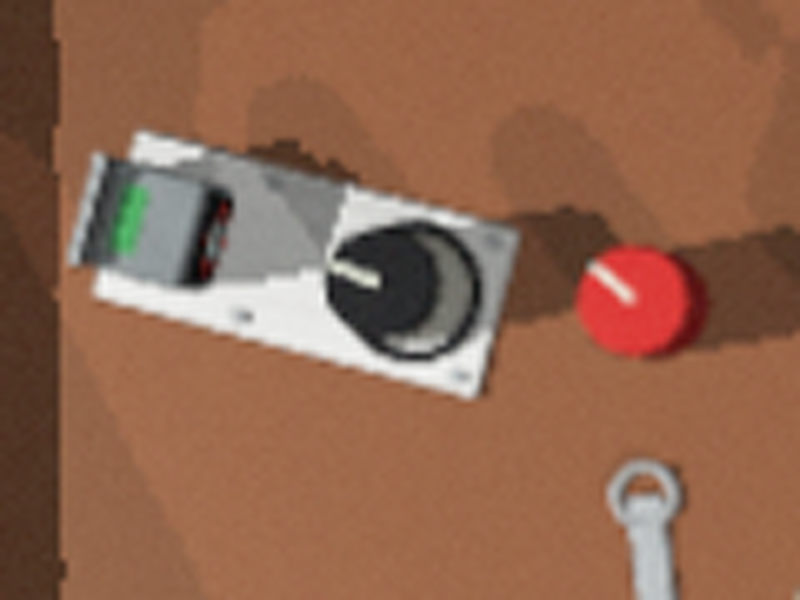

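The line now points toward the reader: lid centre about (382,284), tip about (334,263). The plate slope is about 14.6° and the line's about 22°, so I'm measuring the line more finely.

Run:
```python
from h import *
d=dict(np.load('pics/top.npz')); g=cv2.cvtColor(d["img"],cv2.COLOR_RGB2GRAY)
print(g[203:222,165:190])
s=8; c0=np.array([.5190,.2868])
xs=np.arange(-.03,.0301,.0004)
# resample lid plane into metric grid: a=along world angle
GX,GY=np.meshgrid(xs,xs,indexing='ij')
px=proj(d,np.c_[c0[0]+GX.ravel(),c0[1]+GY.ravel(),np.full(GX.size,.098)]).astype(np.float32)
G=cv2.remap(g,px[:,0].reshape(GX.shape),px[:,1].reshape(GX.shape),cv2.INTER_CUBIC).astype(float)
r=np.hypot(GX,GY)
for lo,hi in((.003,.018),(.002,.015),(.006,.018)):
    m=(r<hi)&(r>lo)&(G>100); q=np.c_[GX[m],GY[m]]; e=np.linalg.eigh(np.cov(q.T))[1][:,1]; mu=q.mean(0)
    print(m.sum(),mu,np.degrees(np.arctan2(*mu[::-1])),'pca',np.degrees(np.arctan2(e[1],e[0]))%180)
dark=(G<80)&(r<.03); q=np.c_[GX[dark],GY[dark]].astype(np.float32); print(cv2.minEnclosingCircle(q),q.mean(0))
```

```text
[[135 125 125 128 131 174 220 220 219 215 202 191 186 169 129 101  91  64
   75  93 151 202 209 216 217]
 [148 124 124 125 141 217 216 205 191 178 133  92  54  32  31  33  39  47
   51  30  30  59 103 135 149]
 [153 135 128 127 141 211 183 142  95  40  42  43  45  39  38  36  38  63
   75  70  62  45  40  92 134]
 [150 152 135 131 171 192  96  70  43  44  40  44  43  44  43  43  41  44
   73  95 100  81  45  35  89]
 [149 151 148 138 210 131  42  44  44  42  40  37  42  42  40  40  40  37
   44  72  97 102  86  59  43]
 [150 154 151 147 198  66  44  47  41  43  41  43  43  39  39  41  43  43
   39  37  80 106 107  90  31]
 [148 148 149 154 181 175 160 123  63  43  47  41  41  41  42  41  41  40
   41  30  74 108 108 103  69]
 [192 188 188 163 141 210 206 197 169 127 101  65  40  45  42  41  43  37
   44  34  61 105 111 112  94]
 [230 231 229 179  52  82  96 172 208 199 196 160  45  39  42  41  42  44
   45  36  49  89 114 113 101]
 [231 230 228 175  46  45  41  53 101 173 207 188  44  38  40  41  43  41
   44  40  46  88 112 113 112]
 [231 232 229 203  45  45  45  44  41  46  54  78 
[... 497 characters left out ...]
227 157  65  48  44  43  43  44  44  45  41  34  38
   65  94 115 117 117  98  59]
 [231 233 233 234 234 234 228 166  68  42  43  47  41  44  40  44  56  66
  106 118 119 118 108  80  36]
 [233 233 233 233 233 232 232 228 162  65  39  41  62  97 101  91 116 114
  136 138 149 147  86  53  56]
 [235 234 234 234 234 234 234 234 226 167  67  37  64 118 132 147 182 181
  183 175 155 143  58  63 136]]
743 [0.00576258 0.00782719] 53.63850749084875 pca 73.19491161661767
643 [0.00498103 0.00602426] 50.41511281072847 pca 74.53771726858233
587 [0.00641158 0.00934242] 55.53868236792659 pca 77.44390156154091
((-0.0003879517607856542, -0.0062626502476632595), 0.02859232760965824) [ 0.00132928 -0.00534122]
```

The line fits at about 5° off the reader's axis, which is about 2–3 mm and inside the 7 mm limit. On to the vane.

Emit:
step_arm --targets '[[[-0.805,-0.374,0],[0,0,-0.15]],[[-0.805,-0.374,0],[0,0,-0.3]],[[-0.805,-0.374,0],[0,0,-0.45]],[[-0.805,-0.374,0],[0,0,-0.6]],[[-0.805,-0.374,0],[0,0,-0.727]],[[-0.805,-0.374,0],[0,0,-0.727]],[[-0.805,-0.374,0],[0,0,-0.727]],[[-0.805,-0.374,0],[0,0,-0.727]],[[-0.805,-0.374,0],[0,0,-0.727]],[[-0.805,-0.374,0],[0,0,-0.727]]]' --jaw 38

```text
time_s: 9.28
position: [0.5361, -0.261, 0.2491]
tool_rot: [[-0.952, 0.307, -0.0], [0.307, 0.952, 0.001], [0.001, 0.001, -1.0]]
ft_force: [-0.3, -0.3, -0.2]
grip_width: 0.0381
gripper_force: 0.0
```

```bash
cat > go.py <<'E'
from h import *
import sys
def go(x,y,yaw):
    o=env.observe(); R=o['tool_rot']; p=o['position']; s=R.T@(np.array([x,y,p[2]])-p)/.3
    cy=np.degrees(np.arctan2(R[1,0],R[0,0])); print('pos',p.round(4),'yaw',cy.round(2),'q6',o['q'][5].round(1),'shift',s.round(4),'turn wz',round(-(((yaw-cy+180)%360)-180)/45,4),'tilt',R[:,2].round(4))
if __name__=='__main__': go(*map(float,sys.argv[1:4]))
E
python3 go.py .5352 -.2623 162
python3 - <<'E'
from h import *
d=snap('side'); P=world(d); Z=P[...,2]; hsv=cv2.cvtColor(d["img"],cv2.COLOR_RGB2HSV)
m=(np.linalg.norm(P[...,:2]-[.535,-.262],axis=-1)<.028)&(Z>.138)&(Z<.152)
uu,vv=np.meshgrid(np.arange(560),np.arange(420)); W=plane(d,np.c_[uu[m],vv[m]],.146)
print(m.sum(),cv2.minAreaRect((W[:,:2]*1000).astype(np.float32)),np.median(Z[m]))
E
```

```text
pos [ 0.5361 -0.261   0.2491] yaw 162.15 q6 -109.5 shift [ 0.0013 -0.0051 -0.    ] turn wz 0.0033 tilt [-4.e-04  8.e-04 -1.e+00]
159 ((534.0352172851562, -267.6076965332031), (16.892648696899414, 39.82450485229492), 71.30699157714844) 0.14431932812375842
```

Emit:
step_arm --targets '[[[0.001,-0.005,0.05],[0,0,0.003]],[[0.001,-0.005,0.14],[0,0,0.003]],[[0.001,-0.005,0.23],[0,0,0.003]],[[0.001,-0.005,0.31],[0,0,0.003]],[[0.001,-0.005,0.38],[0,0,0.003]],[[0.001,-0.005,0.42],[0,0,0.003]],[[0.001,-0.005,0.45],[0,0,0.003]],[[0.001,-0.005,0.45],[0,0,0.003]],[[0.001,-0.005,0.45],[0,0,0.003]]]'

```text
time_s: 10.08
position: [0.5351, -0.2636, 0.115]
tool_rot: [[-0.951, 0.31, 0.001], [0.31, 0.951, -0.0], [-0.001, -0.0, -1.0]]
ft_force: [-0.6, -0.6, -0.4]
grip_width: 0.0382
gripper_force: 0.0
```

Emit:
step_arm --targets '[[[0,0,0],[0,0,0]],[[0,0,0],[0,0,0]],[[0,0,0],[0,0,0]],[[0,0,0],[0,0,0]],[[0,0,0],[0,0,0]],[[0,0,0],[0,0,0]],[[0,0,0],[0,0,0]],[[0,0,0],[0,0,0]]]' --jaw 2 --grip_force 50

```text
time_s: 10.75
position: [0.5352, -0.2643, 0.1155]
tool_rot: [[-0.95, 0.311, 0.002], [0.311, 0.95, -0.001], [-0.002, -0.0, -1.0]]
ft_force: [1.1, 1.9, 5.8]
grip_width: 0.0093
gripper_force: 49.8
```

Emit:
step_arm --targets '[[[0,0,-0.03],[0,0,0]],[[0,0,-0.08],[0,0,0]],[[0,0,-0.14],[0,0,0]],[[0,0,-0.21],[0,0,0]],[[0,0,-0.28],[0,0,0]],[[0,0,-0.35],[0,0,0]],[[0,0,-0.42],[0,0,0]],[[0,0,-0.48],[0,0,0]],[[0,0,-0.5],[0,0,0]],[[0,0,-0.5],[0,0,0]]]'

```text
time_s: 11.58
position: [0.5348, -0.2645, 0.2656]
tool_rot: [[-0.95, 0.311, 0.002], [0.311, 0.95, -0.002], [-0.002, -0.001, -1.0]]
ft_force: [-0.9, -0.1, -4.4]
grip_width: 0.0091
gripper_force: 48.9
```

```bash
python3 go.py .520 -.050 161.6;  python3 go.py .520 .0118 161.6
```

```text
pos [ 0.5348 -0.2645  0.2656] yaw 161.88 q6 -109.5 shift [ 0.2693  0.6641 -0.0012] turn wz 0.0063 tilt [ 0.0017 -0.0016 -1.    ]
pos [ 0.5348 -0.2645  0.2656] yaw 161.88 q6 -109.5 shift [ 0.3334  0.8599 -0.0015] turn wz 0.0063 tilt [ 0.0017 -0.0016 -1.    ]
```

Emit:
step_arm --targets '[[[0.03,0.08,0],[0,0,0]],[[0.07,0.18,0],[0,0,0]],[[0.11,0.29,0],[0,0,0]],[[0.155,0.4,0],[0,0,0]],[[0.2,0.51,0],[0,0,0]],[[0.24,0.62,0],[0,0,0]],[[0.28,0.72,0],[0,0,0]],[[0.31,0.8,0],[0,0,0]],[[0.333,0.86,0],[0,0,0]],[[0.333,0.86,0],[0,0,0]]]'

```text
time_s: 12.42
position: [0.5188, 0.0153, 0.263]
tool_rot: [[-0.952, 0.307, -0.003], [0.307, 0.952, 0.002], [0.003, 0.001, -1.0]]
ft_force: [0.1, 1.1, -4.5]
grip_width: 0.0094
gripper_force: 49.5
```

```bash
cp pics/top.npz pics/t1.npz
python3 - <<'E'
from h import *
# slot from clean frames in both cameras: resample to metric grid on z=.11 in coil approx frame
a=np.radians(161.6); ex=np.array([np.cos(a),np.sin(a)]); ey=np.array([-ex[1],ex[0]]); c0=np.array([.520,.012])
xs=np.arange(-.07,.0701,.0005); GX,GY=np.meshgrid(xs,xs)
W=c0+GX[...,None]*ex+GY[...,None]*ey
out=[]
for n in('top','t1','side'):
    if n=='t1': continue
    d=dict(np.load(f'pics/{n}.npz')); img=d["img"]
    px=proj(d,np.c_[W.reshape(-1,2),np.full(GX.size,.11)]).astype(np.float32).reshape(*GX.shape,2)
    I=cv2.remap(img,px[...,0],px[...,1],cv2.INTER_CUBIC)
    hsv=cv2.cvtColor(I,cv2.COLOR_RGB2HSV).astype(int)
    m=((hsv[...,0]<22)&(hsv[...,1]>130)&(hsv[...,2]>110)&(abs(GX)<.04)&(abs(GY)<.025))
    q=np.c_[GX[m],GY[m]]*1000; r=cv2.minAreaRect(q.astype(np.float32)); print(n,m.sum(),r, q.min(0),q.max(0))
    out.append(I[:,:,::-1])
v=np.hstack(out); cv2.imwrite('pics/slot.png',cv2.resize(v,(800,400)))
d=snap('side'); c=d["img"][120:300,180:360,::-1]; cv2.imwrite('pics/side2.png',cv2.resize(c,(600,600),interpolation=cv2.INTER_CUBIC))
E
python3 go.py .520 .0118 161.6
```

```text
top 1102 ((-19.5, 0.0), (21.0, 16.0), 90.0) [-27.5 -10.5] [-11.5  10.5]
side 2929 ((-0.2836494445800781, -0.9470157623291016), (23.3934383392334, 52.55497741699219), 89.39690399169922) [-26.5 -12.5] [26. 11.]
pos [0.5192 0.0135 0.263 ] yaw 162.04 q6 -83.6 shift [-0.0043 -0.0047 -0.    ] turn wz 0.0098 tilt [-2.6e-03  5.0e-04 -1.0e+00]
```

View pics/slot.png

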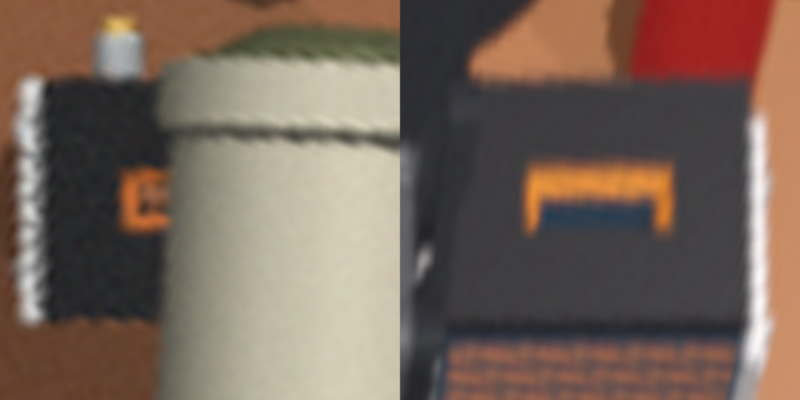

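View pics/side2.png

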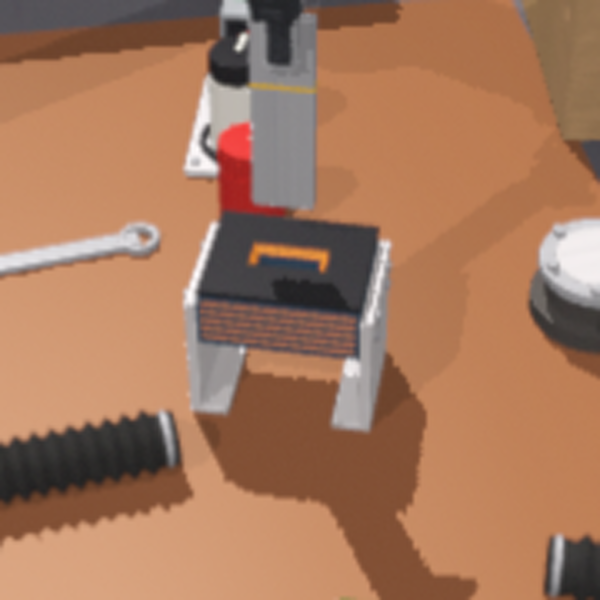

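The first picture shows the slot's orange rim from the side camera, centred within about 1 mm of (0.5204, 0.0123). The second shows the vane held upright above the slot, with its foot at crop (252–315, 206) and the rim at (250–327, 260). Now I'll measure the vane relative to the slot.

```bash
cat > vane.py <<'E'
from h import *
d=snap('side'); P=world(d); o=env.observe(); p=o['position']; foot=p[2]-.1095
a=np.radians(161.6); ex=np.array([np.cos(a),np.sin(a)]); ey=np.array([-ex[1],ex[0]]); c=np.array([.5204,.0123])
hsv=cv2.cvtColor(d["img"],cv2.COLOR_RGB2HSV)
Q=(P[...,:2]-c)@np.c_[ex,ey]; Z=P[...,2]
m=(abs(Q[...,0])<.035)&(abs(Q[...,1])<.03)&(Z>max(.125,foot-.005))&(Z<foot+.085)
q=np.c_[Q[m],Z[m]]; print('foot est',foot,'n',len(q))
A=np.c_[np.ones(len(q)),q[:,0],q[:,2]-q[:,2].mean()]
k=np.ones(len(q),bool)
for _ in range(5):
    s=np.linalg.lstsq(A[k],q[k,1],rcond=None)[0]; r=q[:,1]-A@s; k=abs(r)<max(.002,2*r[k].std())
print('front face ey mm (expect +5):',s[0]*1e3,'yaw err deg',np.degrees(s[1]),'tilt deg',np.degrees(s[2]),'res',r[k].std()*1e3)
# lateral edges by ray casting rows onto front face plane ey=+5 (vertical plane)
R,t=cam(d); C=-R.T@t; vv,uu=np.nonzero(m)
n=und(d,np.c_[uu,vv]); ray=np.c_[n,np.ones(len(n))]@R
nrm=np.r_[ey,0]; off=np.r_[c,0]@nrm+s[0]; W=C+ray*((off-C@nrm)/(ray@nrm))[:,None]
lat=(W[:,:2]-c)@ex; E=[]
for v in np.unique(vv):
    l=lat[vv==v]
    if len(l)>8: E.append((l.min(),l.max(),W[vv==v,2].mean()))
E=np.array(E)*1e3; pp=1000*abs(np.median(np.diff(np.sort(lat[vv==vv[0]]))))
print('width',np.median(E[:,1]-E[:,0])+pp,'lateral centre mm',np.median(E[:,:2].mean(1)),'slope deg',np.degrees(np.polyfit(E[:,2],E[:,:2].mean(1),1)[0]),'zmin',W[:,2].min())
# coil: top points & edges
m2=(abs(Q[...,0])<.08)&(Q[...,1]<.05)&(Q[...,1]>.0)&(Z>.104)&(Z<.116)
q2=Q[m2]; yy=np.nonzero(m2)
print('coil lat ext',np.percentile(q2[:,0],[.5,99.5])*1e3,'front ext',np.percentile(q2[:,1],99)*1e3,'top z',np.median(Z[m2]))
m3=(abs(Q[...,0])<.045)&(abs(Q[...,1]-.043)<.01)&(Z>.07)&(Z<.1); print('coil front face (expect 43)',np.median(Q[m3][:,1])*1e3,m3.sum(),'yaw',np.degrees(np.polyfit(Q[m3][:,0],Q[m3][:,1],1)[0]))
print('TCP rel coil mm',((p[:2]-c)@np.c_[ex,ey])*1e3,p[2],o['ft_force'].round(2))
E
python3 vane.py
```

```text
foot est 0.15367565955985274 n 638
front face ey mm (expect +5): 4.940351336185145 yaw err deg 1.3446981958377107 tilt deg 0.1961914194286563 res 1.1726401840099576
width 40.756299731851755 lateral centre mm 1.3051939357463027 slope deg 1.3702800907100783 zmin 0.15376981900428177
coil lat ext [-53.68543305  53.63621435] front ext 46.356742167011916 top z 0.10948170490557146
coil front face (expect 43) 43.932651127507604 423 yaw -0.09192719503677814
TCP rel coil mm [0.91023754 0.17977265] 0.2631756595598527 [ 0.84 -0.66 -4.72]
```

```bash
cat > tilt.py <<'E'
from h import *
a=np.radians(161.6); ex=np.array([np.cos(a),np.sin(a)]); ey=np.array([-ex[1],ex[0]])
def edges(d,c,z0,z1,lab):
    # intensity-free: depth-jump edges refined on gray gradient, along rows of metric face grid
    g=cv2.GaussianBlur(cv2.cvtColor(d["img"],cv2.COLOR_RGB2LAB),(0,0),.6).astype(np.float32)
    ls=np.arange(-.03,.0301,.0003); zs=np.arange(z0,z1,.002)
    L,Zz=np.meshgrid(ls,zs); W=np.array(c)+L[...,None]*ex+.005*ey
    px=proj(d,np.c_[W.reshape(-1,2),Zz.ravel()]).astype(np.float32).reshape(*L.shape,2)
    I=cv2.remap(g,px[...,0],px[...,1],cv2.INTER_CUBIC).astype(float); I=cv2.GaussianBlur(I,(1,0) if 0 else (9,1),0)
    G=np.linalg.norm(np.gradient(I,axis=1),axis=2)
    for nm,s in(('lo',(ls<-.014)&(ls>-.027)),('hi',(ls>.014)&(ls<.027))):
        e=(G[:,s]**2*ls[s]).sum(1)/(G[:,s]**2).sum(1); k=abs(e-np.median(e))<.0025
        f=np.polyfit(zs[k],e[k],1); print(lab,nm,'mid mm',(np.polyval(f,zs.mean())*1e3).round(2),'slope deg',np.degrees(f[0]).round(2),k.sum(),'/',len(k))
if __name__=='__main__':
    d=snap('side'); p=env.observe()['position']; f=p[2]-.1095
    edges(d,[.5204,.0123],max(f+.004,.114),f+.088,'held')
    edges(d,[.5015,-.3695],.05,.128,'tested_b')
E
python3 tilt.py
```

```text
held lo mid mm -19.95 slope deg -0.53 42 / 42
held hi mid mm 21.59 slope deg -0.61 42 / 42
tested_b lo mid mm -20.19 slope deg 1.2 34 / 39
tested_b hi mid mm 21.67 slope deg 0.76 38 / 39
```

Emit:
step_arm --targets '[[[-0.003,0,0.02],[0,0,0.014]],[[-0.003,0,0.05],[0,0,0.014]],[[-0.003,0,0.08],[0,0,0.014]],[[-0.003,0,0.11],[0,0,0.014]],[[-0.003,0,0.125],[0,0,0.014]],[[-0.003,0,0.135],[0,0,0.014]],[[-0.003,0,0.135],[0,0,0.014]],[[-0.003,0,0.135],[0,0,0.014]],[[-0.003,0,0.135],[0,0,0.014]]]'

```text
time_s: 13.32
position: [0.521, 0.0117, 0.2242]
tool_rot: [[-0.947, 0.321, 0.001], [0.321, 0.947, -0.0], [-0.001, 0.0, -1.0]]
ft_force: [0.0, 0.3, -3.5]
grip_width: 0.009
gripper_force: 49.5
```

```bash
python3 vane.py; python3 tilt.py; python3 go.py .5204 .0123 161.6
python3 - <<'E'
from h import *
d=dict(np.load('pics/side.npz')); c=d["img"][150:240,220:320,::-1]; cv2.imwrite('pics/side3.png',cv2.resize(c,(660,594),interpolation=cv2.INTER_CUBIC))
E
```

```text
foot est 0.11474126460869628 n 521
front face ey mm (expect +5): 6.1014453115530145 yaw err deg -0.9967078282057275 tilt deg 0.12196941064380541 res 1.1118147922371735
width nan lateral centre mm -0.9828870273100385 slope deg -0.21972222928479818 zmin 0.12282420478988143
coil lat ext [-53.75879286  53.66336697] front ext 45.879727573366964 top z 0.10961123555139994
coil front face (expect 43) 43.95055347167218 419 yaw -0.3814181196899387
TCP rel coil mm [-0.76217055  0.32679146] 0.22424126460869628 [-1.03 -0.64 -3.26]
held lo mid mm -21.81 slope deg 0.66 42 / 42
held hi mid mm 19.84 slope deg -0.7 40 / 42
tested_b lo mid mm -20.24 slope deg 1.06 35 / 39
tested_b hi mid mm 21.67 slope deg 0.73 38 / 39
pos [0.521  0.0117 0.2242] yaw 161.26 q6 -83.0 shift [ 0.0025  0.0011 -0.    ] turn wz -0.0075 tilt [ 9.e-04 -2.e-04 -1.e+00]
  return _methods._mean(a, axis=axis, dtype=dtype,
  ret = ret.dtype.type(ret / rcount)
```

View pics/side3.png

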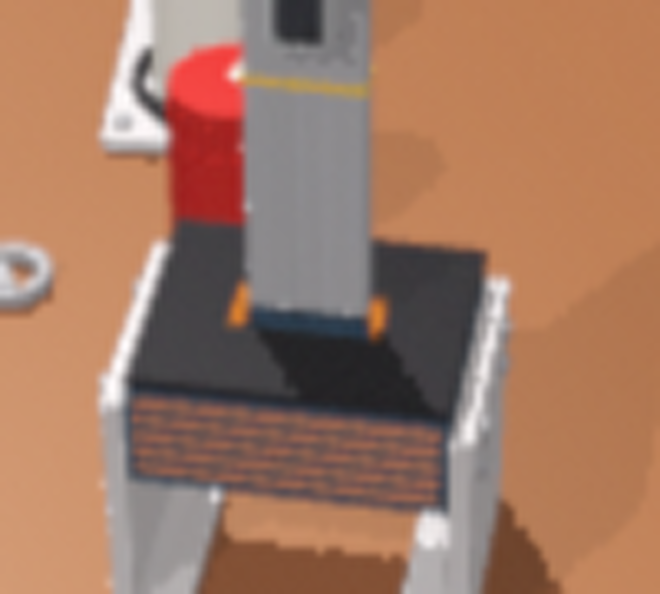

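The vane's foot is just above the slot, with the orange rim visible on both sides at (238,305) and (376,316). It sits about 0.9 mm to one side, so I'll correct that and ease it in.

Emit:
step_arm --targets '[[[0.003,0,0],[0,0,-0.007]],[[0.003,0,0.01],[0,0,-0.007]],[[0.003,0,0.02],[0,0,-0.007]],[[0.003,0,0.03],[0,0,-0.007]],[[0.003,0,0.03],[0,0,-0.007]],[[0.003,0,0.03],[0,0,-0.007]]]'

```text
time_s: 13.92
position: [0.5199, 0.012, 0.2145]
tool_rot: [[-0.949, 0.316, -0.001], [0.316, 0.949, 0.0], [0.001, -0.0, -1.0]]
ft_force: [-0.3, 0.2, -3.2]
grip_width: 0.0089
gripper_force: 49.5
```

```bash
python3 tilt.py;python3 go.py .5204 .0123 161.6; python3 -c "
from h import *
o=env.observe();print(o['ft_force'].round(2),o['wrist_torque'].round(3))"
```

```text
held lo mid mm -20.7 slope deg -0.02 36 / 40
held hi mid mm 21.17 slope deg -0.95 39 / 40
tested_b lo mid mm -20.24 slope deg 1.03 35 / 39
tested_b hi mid mm 21.66 slope deg 0.73 38 / 39
pos [0.52   0.012  0.2148] yaw 161.57 q6 -83.3 shift [-0.001   0.0013 -0.    ] turn wz -0.0006 tilt [-1.e-04  0.e+00 -1.e+00]
[ 0.3  -0.41 -3.25] [-0.025  0.042 -0.02 ]
```

Emit:
step_arm --targets '[[[-0.0005,0,0.005],[0,0,0]],[[-0.0005,0,0.01],[0,0,0]],[[-0.0005,0,0.015],[0,0,0]],[[-0.0005,0,0.02],[0,0,0]],[[-0.0005,0,0.025],[0,0,0]],[[-0.0005,0,0.03],[0,0,0]],[[-0.0005,0,0.03],[0,0,0]]]'

```text
time_s: 14.55
position: [0.52, 0.012, 0.2055]
tool_rot: [[-0.949, 0.316, -0.001], [0.316, 0.949, 0.0], [0.001, -0.0, -1.0]]
ft_force: [0.8, -0.1, -4.4]
grip_width: 0.0092
gripper_force: 49.5
```

Emit:
step_arm --targets '[[[0,0,0.006],[0,0,0]],[[0,0,0.012],[0,0,0]],[[0,0,0.018],[0,0,0]],[[0,0,0.024],[0,0,0]],[[0,0,0.03],[0,0,0]],[[0,0,0.036],[0,0,0]],[[0,0,0.042],[0,0,0]],[[0,0,0.048],[0,0,0]],[[0,0,0.048],[0,0,0]]]'

```text
time_s: 15.3
position: [0.52, 0.012, 0.191]
tool_rot: [[-0.949, 0.316, -0.001], [0.316, 0.949, 0.0], [0.001, -0.0, -1.0]]
ft_force: [-0.6, 0.9, -3.2]
grip_width: 0.0094
gripper_force: 49.5
```

Emit:
step_arm --targets '[[[0,0,0.008],[0,0,0]],[[0,0,0.016],[0,0,0]],[[0,0,0.024],[0,0,0]],[[0,0,0.032],[0,0,0]],[[0,0,0.04],[0,0,0]],[[0,0,0.048],[0,0,0]],[[0,0,0.056],[0,0,0]],[[0,0,0.064],[0,0,0]],[[0,0,0.064],[0,0,0]]]'

```text
time_s: 16.05
position: [0.5199, 0.012, 0.1717]
tool_rot: [[-0.949, 0.316, -0.001], [0.316, 0.949, 0.0], [0.001, -0.0, -1.0]]
ft_force: [-0.7, -0.2, -3.5]
grip_width: 0.0092
gripper_force: 49.5
```

```bash
python3 tilt.py;python3 go.py .5204 .0123 161.6; python3 -c "
from h import *
for i in range(3):
    get_image('side'); o=env.observe();print(o['position'],o['ft_force'].round(2),o['wrist_torque'].round(3))"
```

```text
held lo mid mm -20.88 slope deg 1.75 15 / 19
held hi mid mm 21.56 slope deg -3.99 18 / 19
tested_b lo mid mm -20.33 slope deg 0.63 36 / 39
tested_b hi mid mm 21.28 slope deg 1.2 36 / 39
pos [0.52  0.012 0.172] yaw 161.57 q6 -83.3 shift [-0.0009  0.0013 -0.    ] turn wz -0.0006 tilt [-5.e-04  1.e-04 -1.e+00]
[0.52012353 0.01198417 0.17217138] [-0.05  0.5  -3.64] [-0.006 -0.054 -0.075]
[0.5201818  0.01197186 0.17230652] [ 0.17  0.43 -2.97] [-0.03   0.009 -0.024]
[0.5202075  0.01195592 0.17236516] [ 0.25 -0.75 -3.66] [ 0.011 -0.04  -0.023]
```

Emit:
step_arm --targets '[[[0,0,0.01],[0,0,0]],[[0,0,0.02],[0,0,0]],[[0,0,0.03],[0,0,0]],[[0,0,0.04],[0,0,0]],[[0,0,0.05],[0,0,0]],[[0,0,0.06],[0,0,0]],[[0,0,0.07],[0,0,0]],[[0,0,0.08],[0,0,0]],[[0,0,0.08],[0,0,0]]]'

```text
time_s: 17.0
position: [0.5199, 0.012, 0.1476]
tool_rot: [[-0.949, 0.316, -0.001], [0.316, 0.949, 0.0], [0.001, -0.0, -1.0]]
ft_force: [-0.2, 0.6, -3.1]
grip_width: 0.0094
gripper_force: 49.5
```

Emit:
step_arm --targets '[[[0,0,0.01],[0,0,0]],[[0,0,0.02],[0,0,0]],[[0,0,0.03],[0,0,0]],[[0,0,0.04],[0,0,0]],[[0,0,0.048],[0,0,0]],[[0,0,0.054],[0,0,0]],[[0,0,0.06],[0,0,0]],[[0,0,0.06],[0,0,0]],[[0,0,0.06],[0,0,0]]]'

```text
time_s: 17.75
position: [0.5201, 0.012, 0.1302]
tool_rot: [[-0.949, 0.316, -0.0], [0.316, 0.949, 0.0], [0.0, -0.0, -1.0]]
ft_force: [-0.1, -1.1, -4.0]
grip_width: 0.0092
gripper_force: 49.5
```

Run:
```python
from h import *
d=snap('side'); o=env.observe(); print(o['position'],o['ft_force'].round(2))
hsv=cv2.cvtColor(d["img"],cv2.COLOR_RGB2HSV).astype(int); P=world(d)
a=np.radians(161.6); ey=np.array([-np.sin(a),np.cos(a)]); ex=np.array([np.cos(a),np.sin(a)]); c=np.array([.5204,.0123])
uu,vv=np.meshgrid(np.arange(560),np.arange(420)); R,t=cam(d); C=-R.T@t
n=und(d,np.c_[uu.ravel(),vv.ravel()]); ray=np.c_[n,np.ones(len(n))]@R; nr=np.r_[ey,0]
W=(C+ray*(((c@ey+.005)-C@nr)/(ray@nr))[:,None]).reshape(420,560,3)
m=(abs((W[...,:2]-c)@ex)<.017)&(abs(W[...,2]-.112)<.02)&(hsv[...,1]>70)&(hsv[...,0]>8)&(hsv[...,0]<32)&(hsv[...,2]>100)
print('line z on vane face',m.sum(),np.median(W[m][:,2]),np.percentile(W[m][:,2],[5,95]))
cv2.imwrite('pics/side4.png',cv2.resize(d["img"][150:240,220:320,::-1],(660,594),interpolation=cv2.INTER_CUBIC))
```

```text
[0.52018234 0.01196246 0.13030049] [-0.31 -0.03 -4.04]
line z on vane face 23 0.11152395218102218 [0.10943314 0.11312931]
```

View pics/side4.png

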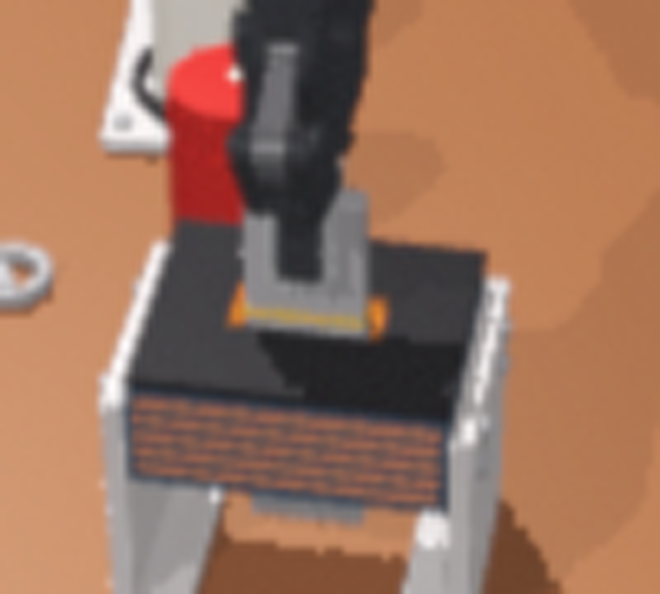

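The vane is in the slot with its yellow line at (307,318), about 2 mm above the coil's top. The force reads only the vane's weight. I'll lower it 2 mm and settle.

Emit:
step_arm --targets '[[[0,0,0.004],[0,0,0]],[[0,0,0.007],[0,0,0]],[[0,0,0.007],[0,0,0]],[[0,0,0.007],[0,0,0]],[[0,0,0.007],[0,0,0]],[[0,0,0.007],[0,0,0]],[[0,0,0.007],[0,0,0]],[[0,0,0.007],[0,0,0]],[[0,0,0.007],[0,0,0]],[[0,0,0.007],[0,0,0]]]'

```text
time_s: 18.63
position: [0.5201, 0.012, 0.1281]
tool_rot: [[-0.949, 0.316, -0.0], [0.316, 0.949, 0.0], [0.0, 0.0, -1.0]]
ft_force: [0.5, 0.2, -3.5]
grip_width: 0.0095
gripper_force: 49.5
```

Run:
```python
from h import *
for i in range(3):
    get_image('side'); o=env.observe(); print(o['position'],o['ft_force'].round(2),o['gripper_force'],abs(o['qvel']).max())
d=snap('top'); cv2.imwrite('pics/top2.png',cv2.resize(d["img"][170:260,120:240,::-1],(800,600),interpolation=cv2.INTER_CUBIC))
```

```text
[0.52012424 0.0119846  0.12812769] [-0.61 -0.51 -3.77] 49.53073740005493 0.06111166023821579
[0.52010061 0.01197128 0.12812016] [ 1.08  0.79 -3.33] 49.53270077705383 0.09327696451032397
[0.52012117 0.0119848  0.12812691] [-0.1  -0.79 -3.79] 49.532766938209534 0.07220457538831489
```

View pics/top2.png

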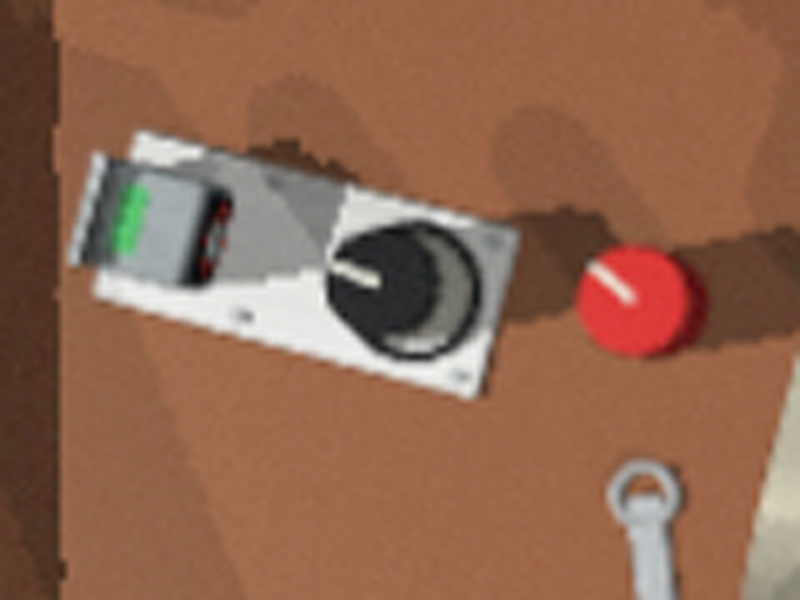

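The jar is unchanged: it stands in its nest with its line (378,282)→(335,263) toward the reader. The vane is still and hanging free, so I'm handing in.

```bash
python3 -c "
from h import *
print(close_job())"
```

```text
the job is handed in; nothing more can be done
None
```

I handed the job in at about 19 s, and no verdict came back: the jar's patch faces the reader about 5° off square (15° allowed), and the gripper holds the untested vane still in the coil slot, its line about level with the coil's top and only its own weight on the wrist.

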